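Tip a sensor module out of its foam tray and turn it over

ROBOT

A 6-joint arm with a two-finger parallel gripper is mounted at the origin on a cart in front of the work surface, level with it; the furniture and walls round the work are solid. World frame = base frame: x ahead of the robot, y to its left, z up, the work surface at z = 0. Lengths are in mm, angles in rad, forces in N, time in s.
With the tool pointing down it reaches from about 300 to 775 mm from the base axis. Payload 14.6 kg.
Tool frame: the origin (TCP) lies on the centre line of the jaws, within the pads' length; the fingertips stand 8 mm ahead of it and the grasp point (between the pads) lies 11 mm behind it; z points along the fingers, y is the line along which they close (so a half turn about z gives the same grasp; the last joint's range is limited). The gripper opens to 94 mm and grips with 3 to 60 N. Pads are 16 mm wide; open, the fingers measure 119 mm over their backs; the gripper's body (75 mm by 177 mm) begins 78 mm behind the grasp point.
Start: joints at [-1.234, 0.3, 1.521, -0, 1.321, -0.067], TCP at [216.096, -505.759, 213.446] pointing down, gripper open.
Joint ranges: [-3.03, 3.03], [-0.79, 2.21], [0.23, 2.52], [-1.04, 4.18], [0, 3.07], [-2.55, 2.55]. Speed limits (rad/s): [2.22, 2.22, 2.57, 3.14, 3.14, 3.14].

INTERFACE

Orientations are given as [roll, pitch, yaw] about the fixed x, y, z axes, in that order (R = Rz(yaw) Ry(pitch) Rx(roll)).
In Python, from cell import manip gives the robot as it stands.
- The arm moves only by the tool jog_arm, never from a script. Its argument "rows" is one flat list of numbers, 7 for each row, row after row: the shift along the world's x, y, z in cm, then the turn, a rotation vector about the world's x, y, z in rad, then the closure, from 0 (fully open) to 1 (shut). In form: [dx, dy, dz, rx, ry, rz, fingers, dx, dy, dz, rx, ry, rz, fingers, ...]. A call has 1 to 20 rows; each row shifts and turns the commanded pose from where the row before left it; what a row does not reach is not made up. A row lasts 1/12 s, in which the tool goes at most 41.7 mm and 7.16 degrees, less where a joint would pass 70% of its speed; a pose out of reach is approached as far as the arm can. A call with a gripper value outside its range is refused whole. The fingers move at their own pace and stop on an object; "newtons" is the grip in N (left out, the last holds). Time passes only in rows, so rows that do not move let the fingers close. It gives the time, the measured TCP pose, the force, the opening and the grip force at its end, in the units of the state.
- manip.read_state(): the state, without advancing time (a new reading comes with each control period).
- manip.camera(name): name is "scene" or "top" or "wrist"; returns (picture, depth): 400x640x3 uint8, blue, green, red; 400x640 float32, mm along the optical axis (not along the pixel's ray), 0 where there is no reading.
- manip.camera_model(name): a dict with "K" (3x3 intrinsics, pixels), "k1" (the pictures are not rectified: a ray, as slopes to the right and down, at radius r is drawn at 1 + k1 r^2 times it, then the intrinsics apply), "R" (3x3) and "t" (3): a world point X has camera coordinates R X + t. Camera axes: x right, y down, z forward; pixel columns grow to the right and rows downward; lengths in mm; the calibration is good to about 2 mm. A picture is of the moment at which its call begins: read the wrist's pose just before it. camera_model takes no time and is no camera call; for the wrist camera it gives the pose at the moment of the call.
- manip.sign_off(): hands the job in; it is judged then, once.
The state is a dict: "clock": time; "joints": joint angles; "qd": joint speeds; "effort": joint torques, N m; "eef_pos": TCP position; "eef_rot": TCP orientation; "wrist_force": force on the tool from outside, world axes, zero at the start; "moment": the same for the moment, N m; "finger_gap": finger opening in mm; "finger_force": force on a finger pad.
Only numpy, scipy, OpenCV 4.12 (cv2) and the standard library are available. Lean on these libraries where they do the work, as an engineer would, in place of code of your own. Each camera call takes 0.05 s, during which the arm holds its last target. There are 200 camera calls.

TASK

Take the sensor module with the amber window out of the foam tray by the black tab of its wire bail, letting the bail end tip up first while the other end is still in the cutout. Turn the module over and lay it window down, flat in the middle of the grey pad, without dropping it, and let go of it. Leave the module with the blue window in the tray where it is.

Things in the scene. Friction and masses are not known exactly. Their poses are not given: they have to be found in the camera images.
- amber_module: Grey sensor module 96 x 60 x 22 mm (x, y, z), 0.14-0.22 kg, amber window on top, green board below. Origin: centre of underside; z out of the window, x from the bail end to the plain end. A wire bail swings on an axis along y at (-53, 0, 17) mm, from over the window, out past the end, to beyond the underside. Lifted by it, it tips up, then hangs plain end down, window facing where x pointed.
- amber_tab (a point): Centre of the flat black pull tab of the amber module's wire bail: tab 8 mm thick (along the module's x when upright), 44 mm wide along y, 24 mm high, its centre 45 mm from the bail's hinge axis. At the start the bail stands upright within 9 degrees; light friction holds it. Below the tab only two wires, 36 mm apart.
- blue_module: Twin of the amber module with a blue window, same size, origin and bail; leave it alone. Both lie window up and point the same way in two cutouts, 100 mm apart, of a fixed black foam tray 150 x 200 x 30 mm. Each cutout is 99 x 63 mm and 12 mm deep, its floor 18 mm above the bench.
- pad: Light grey flat work pad with a dark hem, fixed on the bench, 180 x 130 x 4 mm (x, y, z). Origin: centre of its underside, so its surface is 4 mm higher; z up, long side along x.

How it is judged:
By the outcome, as a careful person would: the job done as asked, in the order asked, and still so for the second after the job is handed in, with the robot touching nothing.
It also fails if it takes over 51 s, if anything falls off the work surface, if the arm or the gripper's body presses on something with over 40 N, if the wrist force passes 120 N, or if a joint passes its speed limit or range.

## Working session

There is one attempt and no reset: what is moved stays moved. The work goes in short steps, Python scripts to look and compute and a tool call to move; the robot and the scene stay as the last step left them, time stands still between calls to the robot, and variables do not carry over. Pictures are saved under pics/ and viewed, at most 13 in all, crops included, and the job is handed in when it is done.

Besides the shell and the picture viewer there is one more tool, called after "Call:" in YAML: its name, and indented under it one key for each argument. jog_arm: Moves the arm, as the interface text tells. Its arguments: {"type":"object","properties":{"rows":{"type":"array"},"newtons":{"type":"number"}},"required":["rows"]}

```bash
ls; mkdir -p pics; cat > h.py <<'E'
import numpy as np, cv2
from cell import manip
def cast(name,uv,z,m=None):
    m=m or manip.camera_model(name); K,R,t=np.array(m["K"]),np.array(m["R"]),np.array(m["t"])
    p=cv2.undistortPoints(np.float64(uv).reshape(-1,1,2),K,np.float64([m["k1"],0,0,0])).reshape(-1,2)
    d=np.c_[p,np.ones(len(p))]@R; c=-R.T@t
    return c+d*((z-c[2])/d[:,2])[:,None]
def cloud(name,dep,m=None):
    m=m or manip.camera_model(name); K,R,t=np.array(m["K"]),np.array(m["R"]),np.array(m["t"])
    v,u=np.mgrid[:400,:640]
    p=cv2.undistortPoints(np.float64(np.dstack([u,v])).reshape(-1,1,2),K,np.float64([m["k1"],0,0,0])).reshape(-1,2)
    X=np.c_[p,np.ones(len(p))]*dep.reshape(-1,1)
    return ((X-t)@R).reshape(400,640,3)
E
python3 - <<'E'
from h import *
s=manip.read_state(); print(s)
a=[]
for n in ("scene","top"):
    i,d=manip.camera(n); np.save(f"pics/{n}_d.npy",d); cv2.imwrite(f"pics/{n}0.png",i); m=manip.camera_model(n); print(n,-np.array(m["R"]).T@m["t"], m["K"],m["k1"])
E
```

```text
pics
{'clock': 0.0, 'joints': array([-1.23361562e+00,  3.00482497e-01,  1.52160224e+00,  2.10329864e-05,
        1.32069607e+00, -6.65836754e-02]), 'qd': array([-0.00053892,  0.00057624, -0.00065496, -0.00130245,  0.00042899,
        0.00176659]), 'effort': array([ 7.60512776e-04, -5.31803691e+01, -3.52737594e+01,  7.08687399e-02,
        2.43821391e-02, -4.68376936e-05]), 'eef_pos': array([ 216.00937667, -505.5220313 ,  212.87112219]), 'eef_rot': array([-3.14040848e+00, -9.93807887e-05,  4.03759108e-01]), 'wrist_force': array([-1.381038  , -0.87898588, -0.16662153]), 'moment': array([ 0.04625333, -0.03908734,  0.05336263]), 'finger_force': 0.0, 'finger_gap': 94.0995257512631}
scene [1198.05875192 -121.34360814  847.81612245] [[414.99521479   0.         313.12216936]
 [  0.         414.99521479 202.60749726]
 [  0.           0.           1.        ]] -0.09531455132011317
top [ 3.93446040e+02 -9.01811439e-01  1.04559885e+03] [[468.89463848   0.         326.33612108]
 [  0.         468.89463848 199.91500633]
 [  0.           0.           1.        ]] -0.11325518929008399
```

View pics/top0.png

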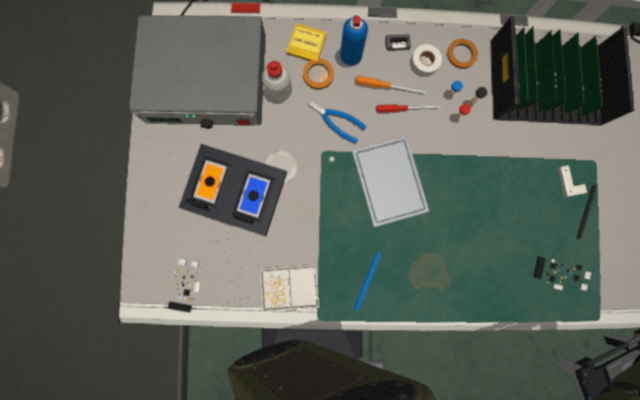

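View pics/scene0.png

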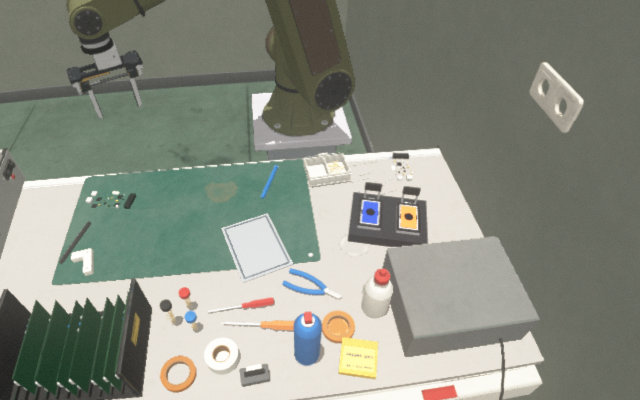

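The top view shows the tray at about (232,190), with the amber window at (210,182), the blue window at (254,196) and the pad at (390,182). In the scene view the tabs stand on the robot side, amber at (411,191) and blue at (373,187).

```bash
python3 - <<'E'
from h import *
i=cv2.imread("pics/top0.png"); hsv=cv2.cvtColor(i,cv2.COLOR_BGR2HSV); d=np.load("pics/top_d.npy"); P=cloud("top",d)
def rect(mask,roi,name,z):
    m=np.zeros(mask.shape,np.uint8); x0,y0,x1,y1=roi; m[y0:y1,x0:x1]=mask[y0:y1,x0:x1]*255
    c=max(cv2.findContours(cv2.morphologyEx(m,cv2.MORPH_CLOSE,np.ones((7,7))),0,1)[0],key=cv2.contourArea)
    W=cast("top",c.reshape(-1,2)+0.0,z)[:,:2].astype(np.float32)
    r=cv2.minAreaRect(W); print(name,np.round(r[0],1),np.round(r[1],1),round(r[2],1), cv2.boundingRect(c)); return r
h,s,v=[hsv[...,k].astype(int) for k in range(3)]
A=rect((h>8)&(h<25)&(s>150),(185,150,235,215),"amber",40)
rect((h>105)&(h<130)&(s>130)&(v>90),(232,165,280,225),"blue",40)
rect(v<80,(165,135,300,245),"tray",30)
rect(((s<45)&(v>120))&(np.hypot(0,0)==0),(345,158,440,235),"pad-bad",4)
g=((h>70)&(h<100)&(s>80)); 
print("pad px",hsv[185,390],hsv[160,345],hsv[200,450], hsv[146,350],hsv[150,380])
print("tray px",hsv[150,215],hsv[225,260])
for (u,w) in [(210,182),(254,196),(200,203),(197,200),(243,215),(390,180),(200,60),(276,70),(353,20),(353,40),(240,170)]: print((u,w),np.round(P[w,u],0),hsv[w,u])
# scene cloud tabs
d2=np.load("pics/scene_d.npy"); Q=cloud("scene",d2)
sc=cv2.imread("pics/scene0.png")
for nm,(x0,y0,x1,y1) in dict(amber=(395,180,428,205),blue=(360,178,388,203)).items():
    q=Q[y0:y1,x0:x1].reshape(-1,3); b=sc[y0:y1,x0:x1].reshape(-1,3).max(1)
    k=(q[:,2]>62)&(q[:,2]<110); print(nm,k.sum(),np.round(np.median(q[k],0),1),np.round(q[k].min(0),1),np.round(q[k].max(0),1))
# enlarge
a=cv2.resize(i[130:245,165:300],None,fx=5,fy=5,interpolation=cv2.INTER_CUBIC); cv2.imwrite("pics/top_tray.png",a[:600])
b=cv2.resize(sc[170:250,340:440],None,fx=7,fy=7,interpolation=cv2.INTER_CUBIC); cv2.imwrite("pics/sc_tray.png",b)
E
```

```text
amber [537.8 230.4] [39.9 71.5] 73.3 (197, 164, 26, 36)
blue [509.7 134.5] [39.8 71.8] 73.0 (240, 178, 27, 36)
tray [522.7 181. ] [200. 147.] 73.6 (180, 145, 106, 91)
pad-bad [ 545.8 -171.1] [162.  132.5] 16.9 (354, 158, 75, 69)
pad px [100   4 187] [ 80 122  90] [78 94 92] [ 17  27 171] [ 75   3 183]
tray px [102  22  59] [113  14  71]
(210, 182) [536. 229.  41.] [150  17  30]
(254, 196) [508. 132.  42.] [135  27  38]
(200, 203) [484. 235.  94.] [75 14 36]
(197, 200) [496. 255.  41.] [68 21 49]
(243, 215) [462. 146.  93.] [ 0  6 42]
(390, 180) [ 556. -167.    5.] [ 90   5 188]
(200, 60) [787. 251. 105.] [ 30  11 113]
(276, 70) [754.  86. 139.] [  2 203 166]
(353, 20) [851. -66. 173.] [178  83 132]
(353, 40) [825. -69. 138.] [103 225  94]
(240, 170) [565. 167.  30.] [108  19  66]
amber 146 [488.5 242.9  83. ] [478.  222.9  62.2] [497.2 267.   94. ]
blue 133 [462.3 147.8  82.8] [452.3 128.1  62.1] [471.  168.1  94.7]
```

View pics/top_tray.png

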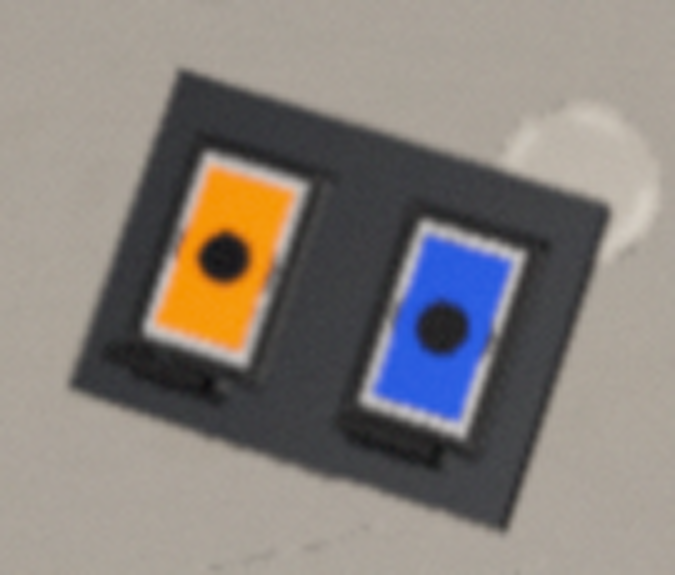

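The tray yaw is about -16.7°, which puts the amber hinge and tab near (486, 244.5) mm with the tab centre at z≈80. I'll move above it now.

Call:
jog_arm:
  rows: [1.35,3.75,0,0,0,0.044,0,1.35,3.75,0,0,0,0.044,0,1.35,3.75,0,0,0,0.044,0,1.35,3.75,0,0,0,0.044,0,1.35,3.75,0,0,0,0.044,0,1.35,3.75,0,0,0,0.044,0,1.35,3.75,0,0,0,0.044,0,1.35,3.75,0,0,0,0.044,0,1.35,3.75,0,0,0,0.044,0,1.35,3.75,0,0,0,0.044,0,1.35,3.75,0,0,0,0.044,0,1.35,3.75,0,0,0,0.044,0,1.35,3.75,0,0,0,0.044,0,1.35,3.75,0,0,0,0.044,0,1.35,3.75,0,0,0,0.044,0,1.35,3.75,0,0,0,0.044,0,1.35,3.75,0,0,0,0.044,0,1.35,3.75,0,0,0,0.044,0,1.35,3.75,0,0,0,0.044,0,1.35,3.75,0,0,0,0.044,0]
  newtons: 20

```text
clock: 1.77
eef_pos: [486.2, 246.4, 213.1]
eef_rot: [-3.141, 0.0, 1.286]
wrist_force: [0.4, -0.3, 0.2]
finger_gap: 94.1
finger_force: 0.0
```

```bash
python3 - <<'E'
from h import *
i=cv2.imread("pics/top0.png"); hsv=cv2.cvtColor(i,cv2.COLOR_BGR2HSV); P=cloud("top",np.load("pics/top_d.npy"))
# pad: bluish-grey interior inside hem
h,s,v=[hsv[...,k].astype(int) for k in range(3)]
m=((v>165)&(s<20)&(h>55)).astype(np.uint8)*255; k=np.zeros_like(m); k[132:235,345:440]=m[132:235,345:440]
k=cv2.morphologyEx(k,cv2.MORPH_OPEN,np.ones((5,5)))
c=max(cv2.findContours(k,0,1)[0],key=cv2.contourArea)
print("pad",cv2.minAreaRect(cast("top",c.reshape(-1,2)+0.,4)[:,:2].astype(np.float32)),cv2.boundingRect(c))
m=manip.camera_model("wrist"); w,d=manip.camera("wrist"); cv2.imwrite("pics/w1.png",w); Q=cloud("wrist",d,m)
z=Q[...,2]; 
f=np.array([537.5,229.8]);e=np.array([.958,-.287]);n=np.array([.287,.958])
a=(Q[...,:2]-f)@e; b=(Q[...,:2]-f)@n
q=(z>70)&(z<100)&(d>0)&(abs(a+53)<25)&(abs(b)<30)
print(q.sum(),np.round(np.median(Q[q],0),1),"x'",np.round(np.percentile(a[q],[2,50,98]),1),"y'",np.round(np.percentile(b[q],[2,50,98]),1),"z",np.round(np.percentile(z[q],[2,50,98]),1))
E
```

```text
pad ((555.0917358398438, -167.75440979003906), (158.59336853027344, 108.46722412109375), 16.73339080810547) (359, 143, 63, 77)
339 [485.8 246.2  90.8] x' [-58.  -54.7 -50.5] y' [-22.1   0.7  20. ] z [76.  90.8 92.5]
```

View pics/w1.png

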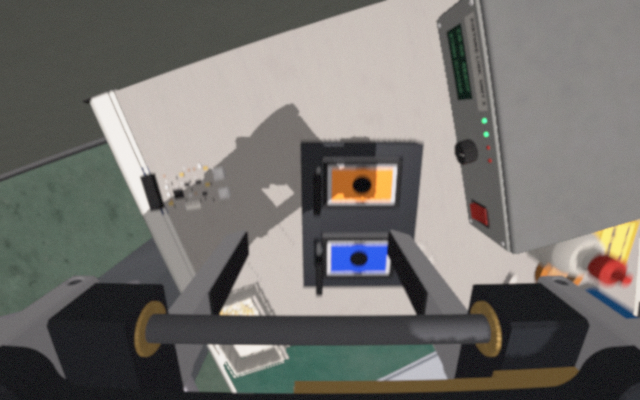

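The wrist view shows the fingers straddling x', with the amber tab at about (318,190) and the jaws closing across it. I'll descend and grasp.

Call:
jog_arm:
  rows: [0,-0.1,-3.4,0,0,-0.007,0,0,0,-3.4,0,0,0,0,0,0,-3.4,0,0,0,0,0,0,-2.4,0,0,0,0,0,0,-1.8,0,0,0,0,0,0,0,0,0,0,0.5,0,0,0,0,0,0,0.7,0,0,0,0,0,0,0.85,0,0,0,0,0,0,1,0,0,0,0,0,0,1,0,0,0,0,0,0,1,0,0,0,0,0,0,1,0,0,0,0,0,0,1,0,0,0,0,0,0,1]
  newtons: 25

```text
clock: 2.98
eef_pos: [486.1, 243.3, 69.6]
eef_rot: [3.141, -0.0, 1.277]
wrist_force: [0.0, 0.6, -0.3]
finger_gap: 37.5
finger_force: 0.0
```

Call:
jog_arm:
  rows: [0,0.1,0,0,0,0,1,0,0,0,0,0,0,1,0,0,0,0,0,0,1,0,0,0,0,0,0,1,0,0,0,0,0,0,1,0,0,0,0,0,0,1,0,0,0,0,0,0,1,0,0,0,0,0,0,1]
  newtons: 30

```text
clock: 3.65
eef_pos: [486.1, 244.2, 69.4]
eef_rot: [-3.142, 0.0, 1.277]
wrist_force: [0.7, 1.5, -0.1]
finger_gap: 7.8
finger_force: 30.0
```

Call:
jog_arm:
  rows: [0.1,-0.03,0.5,0,0,0,1,0.1,-0.03,0.5,0,0,0,1,0.12,-0.04,0.5,0,0,0,1,0.12,-0.04,0.5,0,0,0,1,0.1,-0.03,0.46,0,0,0,1,0.1,-0.03,0.46,0,0,0,1,0.1,-0.03,0.46,0,0,0,1,0.1,-0.03,0.46,0,0,0,1,0.14,-0.04,0.4,0,0,0,1,0.14,-0.04,0.4,0,0,0,1,0.14,-0.04,0.4,0,0,0,1,0.14,-0.04,0.4,0,0,0,1,0.22,-0.06,0.33,0,0,0,1,0.22,-0.06,0.33,0,0,0,1,0.22,-0.06,0.33,0,0,0,1,0.22,-0.06,0.33,0,0,0,1]
  newtons: 30

```text
clock: 4.98
eef_pos: [509.1, 237.6, 137.3]
eef_rot: [-3.142, 0.0, 1.277]
wrist_force: [-0.5, -1.1, -0.9]
finger_gap: 7.9
finger_force: 30.0
```

```bash
python3 - <<'E'
from h import *
i,d=manip.camera("scene"); np.save("pics/sd1.npy",d); cv2.imwrite("pics/s1.png",cv2.resize(i[100:250,320:480],None,fx=4,fy=4,interpolation=2))
E
```

```text
(no output)
```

View pics/s1.png

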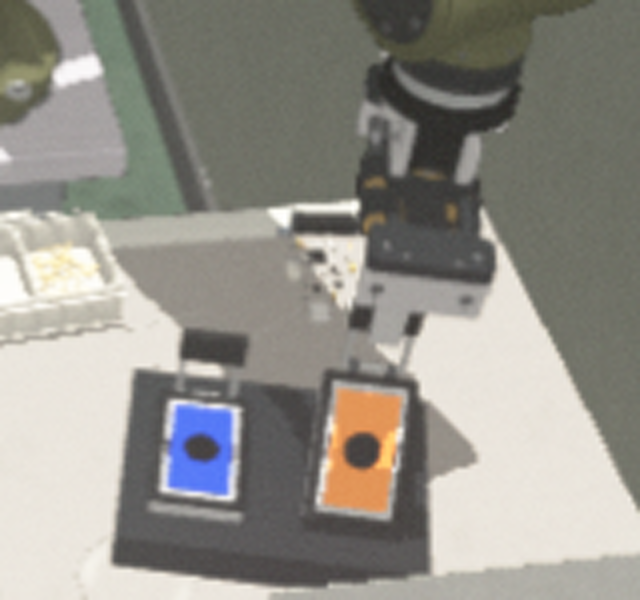

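The amber module has tipped up, with its bail end raised and its plain end at about (360,510) still in the cutout. The blue module hasn't moved. I'll continue lifting.

Call:
jog_arm:
  rows: [0,0,0.5,0,0,0,1,0,0,0.5,0,0,0,1,0,0,0.5,0,0,0,1,0,0,0.5,0,0,0,1,0,0,0.5,0,0,0,1,0,0,0.5,0,0,0,1,0,0,0.5,0,0,0,1,0,0,0.5,0,0,0,1,0,0,1,0,0,0,1,0,0,1,0,0,0,1,0,0,1,0,0,0,1,0,0,1,0,0,0,1,0,0,1,0,0,0,1,0,0,1,0,0,0,1,0,0,1,0,0,0,1,0,0,1,0,0,0,1,0,0,0,0,0,0,1,0,0,0,0,0,0,1]

```text
clock: 6.53
eef_pos: [509.0, 237.7, 257.4]
eef_rot: [3.141, -0.0, 1.277]
wrist_force: [0.0, -0.6, -2.5]
finger_gap: 8.0
finger_force: 30.0
```

```bash
cat >> h.py <<'E'
def win():
    """amber window plane seen by the scene camera: centre, unit normal"""
    i,d=manip.camera("scene"); h,s,v=cv2.split(cv2.cvtColor(i,cv2.COLOR_BGR2HSV)); Q=cloud("scene",d)
    m=((h>8)&(h<20)&(s>130)&(d>0)&(Q[...,2]>15)).astype(np.uint8)
    n,l,st,ce=cv2.connectedComponentsWithStats(m); ok=[k for k in range(1,n) if abs(Q[l==k].mean(0)[0]-manip.read_state()["eef_pos"][0])<150 and abs(Q[l==k].mean(0)[1]-manip.read_state()["eef_pos"][1])<120]
    k=max(ok,key=lambda k:st[k,4]); q=Q[l==k]; c=np.median(q,0); q=q[np.linalg.norm(q-c,axis=1)<50]
    nn=np.linalg.svd(q-q.mean(0))[2][2]; nn*=np.sign(nn[0]); print(st[k],"c",np.round(q.mean(0),1),"n",np.round(nn,3),"lift deg",np.round(np.degrees(np.arcsin(nn[2])),1)); return i
E
python3 - <<'E'
from h import *
i=win(); cv2.imwrite("pics/s2.png",cv2.resize(i[80:250,300:480],None,fx=3,fy=3))
E
```

```text
[408 162  21  25 322] c [517.1 235.8 170.6] n [ 0.957 -0.281  0.067] lift deg 3.8
```

View pics/s2.png

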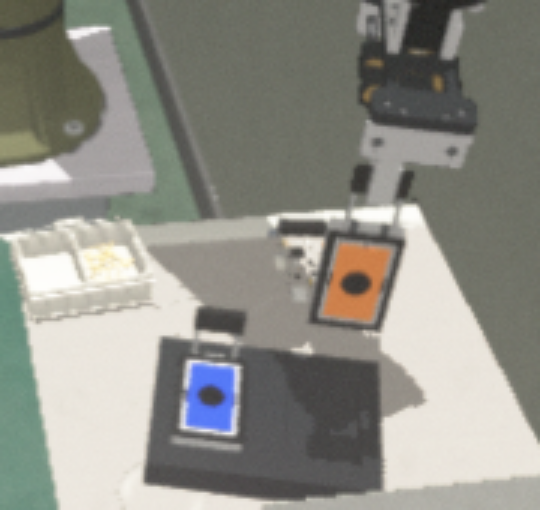

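The module hangs plain end down with its window nearly vertical, lifted 3.8°. Next I'll carry it to the pad and turn it to line up with the pad's yaw.

Call:
jog_arm:
  rows: [0,-0.8,0,0,0,0.0325,1,0,-1.6,0,0,0,0.0325,1,0,-2.4,0,0,0,0.0325,1,0,-2.7,0,0,0,0.0325,1,0,-2.7,0,0,0,0.0325,1,-0.1,-2.7,0,0,0,0.0325,1,-0.1,-2.7,0,0,0,0.0325,1,-0.1,-2.7,0,0,0,0.0325,1,-0.1,-2.7,0,0,0,0.0325,1,-0.1,-2.7,0,0,0,0.0325,1,0,-2.7,0,0,0,0.0325,1,0,-2.7,0,0,0,0.0325,1,0,-2.7,0,0,0,0.0325,1,0,-2.7,0,0,0,0.0325,1,0,-2.7,0,0,0,0.0325,1,0,-2.4,0,0,0,0.0325,1,0,-1.6,0,0,0,0.0325,1,0,-0.9,0,0,0,0.0325,1]

```text
clock: 8.08
eef_pos: [503.4, -185.2, 256.1]
eef_rot: [-3.14, -0.001, 1.862]
wrist_force: [0.7, 0.7, -2.1]
finger_gap: 7.7
finger_force: 30.0
```

Call:
jog_arm:
  rows: [0,0,-1,0,0,0,1,0,0,-2,0,0,0,1,0,0,-2,0,0,0,1,0,0,-2,0,0,0,1,0,0,-1.6,0,0,0,1,0,0,-1.2,0,0,0,1,0,0,-0.7,0,0,0,1,0,0,0,0,0,0,1,0,0,0,0,0,0,1]

```text
clock: 8.83
eef_pos: [503.9, -183.0, 151.9]
eef_rot: [-3.141, -0.0, 1.862]
wrist_force: [-0.4, -0.9, -1.1]
finger_gap: 8.1
finger_force: 30.0
```

```bash
python3 - <<'E'
from h import *
i=win(); cv2.imwrite("pics/s3.png",cv2.resize(i[120:300,180:360],None,fx=3,fy=3)); print(manip.read_state()["eef_pos"])
E
```

```text
[239 205  17  23 258] c [ 511.8 -180.9   65.9] n [0.956 0.289 0.045] lift deg 2.6
[ 504.10083957 -183.17736577  152.45701193]
```

View pics/s3.png

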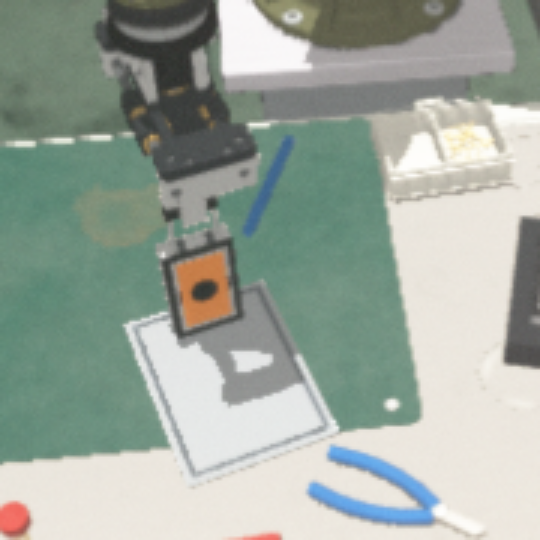

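Call:
jog_arm:
  rows: [0,0,-0.35,0,0,0,1,0,0,-0.35,0,0,0,1,0,0,-0.35,0,0,0,1,0,0,-0.35,0,0,0,1,0.42,0.127,0,0,0,0,1,0.42,0.127,0,0,0,0,1,0.42,0.127,0,0,0,0,1,0.42,0.127,0,0,0,0,1,0.41,0.124,-0.09,0,0,0,1,0.41,0.124,-0.09,0,0,0,1,0.41,0.124,-0.09,0,0,0,1,0.41,0.124,-0.09,0,0,0,1,0.39,0.118,-0.165,0,0,0,1,0.39,0.118,-0.165,0,0,0,1,0.39,0.118,-0.165,0,0,0,1,0.39,0.118,-0.165,0,0,0,1]

```text
clock: 10.22
eef_pos: [554.3, -168.6, 129.2]
eef_rot: [3.138, 0.002, 1.862]
wrist_force: [3.3, 1.2, 8.0]
finger_gap: 7.8
finger_force: 30.0
```

```bash
python3 - <<'E'
from h import *
i=win(); cv2.imwrite("pics/s4.png",cv2.resize(i[120:300,180:360],None,fx=3,fy=3)); print(manip.read_state()["eef_pos"])
E
```

```text
[244 223  16  11  68] c [ 539.6 -174.1   52.3] n [ 0.844  0.25  -0.475] lift deg -28.4
[ 554.73829588 -168.36904609  128.91897134]
```

View pics/s4.png

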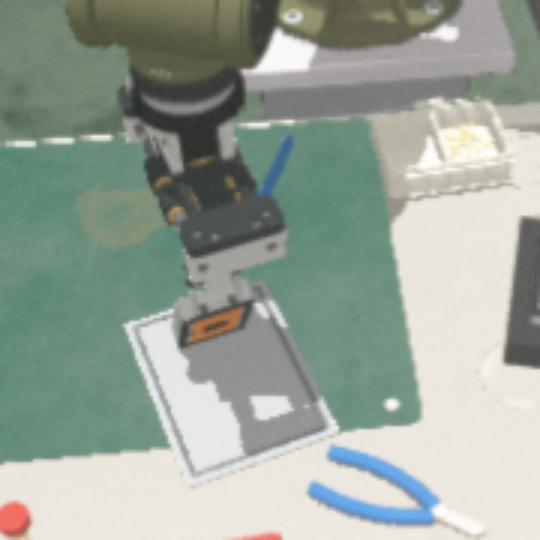

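The module is tipped 28° past vertical, resting on its plain end on the pad and following the plan. I'll continue the arc.

Call:
jog_arm:
  rows: [0.357,0.107,-0.21,0,0,0,1,0.357,0.107,-0.21,0,0,0,1,0.357,0.107,-0.21,0,0,0,1,0.357,0.107,-0.21,0,0,0,1,0.314,0.094,-0.295,0,0,0,1,0.314,0.094,-0.295,0,0,0,1,0.314,0.094,-0.295,0,0,0,1,0.314,0.094,-0.295,0,0,0,1,0.259,0.078,-0.35,0,0,0,1,0.259,0.078,-0.35,0,0,0,1,0.259,0.078,-0.35,0,0,0,1,0.259,0.078,-0.35,0,0,0,1,0.196,0.059,-0.39,0,0,0,1,0.196,0.059,-0.39,0,0,0,1,0.196,0.059,-0.39,0,0,0,1,0.196,0.059,-0.39,0,0,0,1]

```text
clock: 11.6
eef_pos: [597.7, -155.0, 77.5]
eef_rot: [-3.141, -0.0, 1.862]
wrist_force: [-0.7, -0.3, -1.0]
finger_gap: 7.8
finger_force: 30.0
```

Call:
jog_arm:
  rows: [0.13,0.04,-0.42,0,0,0,1,0.13,0.04,-0.42,0,0,0,1,0.13,0.04,-0.42,0,0,0,1,0.13,0.04,-0.42,0,0,0,1,0.057,0.017,-0.41,0,0,0,1,0.057,0.017,-0.41,0,0,0,1,0.057,0.017,-0.41,0,0,0,1,0.057,0.017,-0.41,0,0,0,1,0,0,0,0,0,0,1,0,0,0,0,0,0,1]

```text
clock: 12.43
eef_pos: [605.1, -152.8, 44.6]
eef_rot: [-3.141, -0.0, 1.862]
wrist_force: [0.2, 0.2, -0.4]
finger_gap: 7.7
finger_force: 30.0
```

```bash
python3 - <<'E'
from h import *
i,d=manip.camera("top"); np.save("pics/td5.npy",d); P=cloud("top",d); cv2.imwrite("pics/t5.png",cv2.resize(i[110:250,310:470],None,fx=4,fy=4))
hsv=cv2.cvtColor(i,cv2.COLOR_BGR2HSV); h,s,v=cv2.split(hsv)
m=((h>40)&(h<90)&(s>90)&(P[...,2]>15)&(P[...,2]<60)).astype(np.uint8); q=P[m>0]; q=q[(abs(q[:,0]-555)<80)&(abs(q[:,1]+168)<60)]; print(len(q), q.mean(0) if len(q) else 0)
if len(q)>20:
  A=np.c_[q[:,:2]-[555,-168],np.ones(len(q))]; print("plane slopes,z",np.linalg.lstsq(A,q[:,2],rcond=None)[0]); print(cv2.minAreaRect(q[:,:2].astype(np.float32)))
E
```

```text
0 0
```

View pics/t5.png

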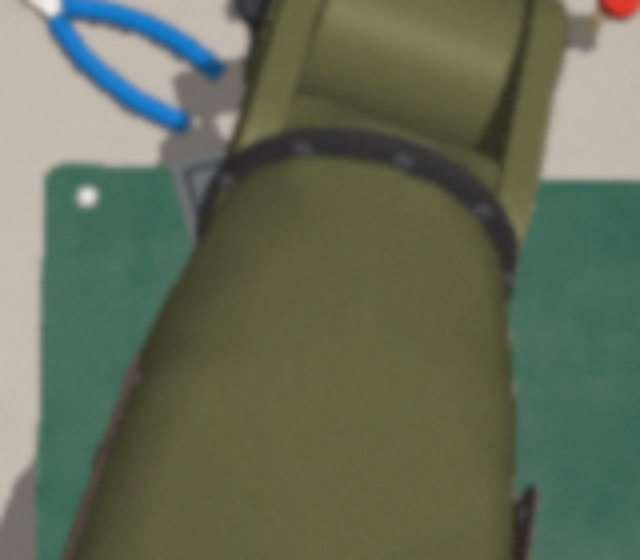

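The arm hides the module in the top view. I'll ease down to contact.

Call:
jog_arm:
  rows: [0,0,-0.05,0,0,0,1,0,0,-0.05,0,0,0,1,0,0,-0.05,0,0,0,1,0,0,0,0,0,0,1,0,0,0,0,0,0,1]

```text
clock: 12.9
eef_pos: [605.3, -152.8, 43.4]
eef_rot: [3.141, 0.0, 1.862]
wrist_force: [-0.0, -0.3, -0.7]
finger_gap: 7.1
finger_force: 30.0
```

```bash
python3 - <<'E'
from h import *
m=manip.camera_model("wrist"); i,d=manip.camera("wrist"); P=cloud("wrist",d,m); cv2.imwrite("pics/w6.png",i); s=manip.read_state(); print(s["eef_pos"],s["wrist_force"])
c=np.array([555,-168]);e=np.array([.958,.288]);n=np.array([-.288,.958])
a=(P[...,:2]-c)@e;b=(P[...,:2]-c)@n;z=P[...,2]
k=(d>0)&(z>19)&(z<34)&(abs(a)<60)&(abs(b)<45); print(k.sum())
if k.sum()>30:
  print("slopes",np.linalg.lstsq(np.c_[a[k],b[k],np.ones(k.sum())],z[k],rcond=None)[0],np.percentile(a[k],[1,99]),np.percentile(b[k],[1,99]))
E
```

```text
[ 605.25762089 -152.79686676   43.40960447] [ 0.69257243  0.12152558 -0.64179808]
9619
slopes [ 2.32021951e-03 -1.15604715e-02  2.52462894e+01] [-46.37279185  47.0676723 ] [-28.54641044  29.27597163]
```

View pics/w6.png

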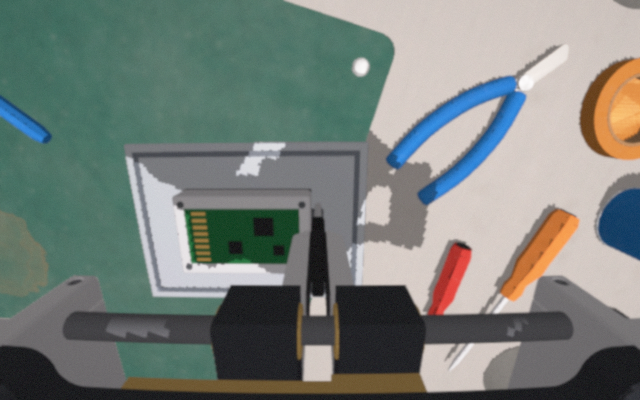

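The wrist view shows the green board up inside the pad, at about (245,230). The module is flat and centred to about 1 mm. I'll release and retreat.

Call:
jog_arm:
  rows: [0,0,-0.04,0,0,0,1,0,0,0,0,0,0,0.88,0,0,0,0,0,0,0.85,0,0,0,0,0,0,0.8,0,0,0,0,0,0,0.75,0,0,0,0,0,0,0.7,0,0,0,0,0,0,0.65,0,0,0,0,0,0,0.6,0,0,0,0,0,0,0.5,0,0,0,0,0,0,0.5,0,0,0,0,0,0,0.5]

```text
clock: 13.87
eef_pos: [605.2, -152.8, 42.9]
eef_rot: [-3.142, 0.0, 1.862]
wrist_force: [0.3, -0.7, 0.0]
finger_gap: 46.9
finger_force: 0.0
```

Call:
jog_arm:
  rows: [0,0,0.5,0,0,0,0.5,0,0,1,0,0,0,0.5,0,0,1.5,0,0,0,0.5,0,0,2,0,0,0,0.5,0,0,2.5,0,0,0,0.5,0,0,3,0,0,0,0.5,0,0,3,0,0,0,0.5,0,0,3,0,0,0,0.5,-2,-3,0,0,0,0,0.5,-2,-3,0,0,0,0,0.5,-2,-3,0,0,0,0,0.5,-2,-3,0,0,0,0,0.5,-2,-3,0,0,0,0,0.5,-2,-3,0,0,0,0,0.5,-2,-3,0,0,0,0,0.5,-2,-3,0,0,0,0,0.5,0,0,0,0,0,0,0.5,0,0,0,0,0,0,0.5]

```text
clock: 15.37
eef_pos: [444.2, -394.0, 208.8]
eef_rot: [3.141, 0.001, 1.859]
wrist_force: [0.0, 0.7, 0.3]
finger_gap: 47.1
finger_force: 0.0
```

```bash
python3 - <<'E'
from h import *
i,d=manip.camera("scene"); cv2.imwrite("pics/s7.png",cv2.resize(i[150:300,200:440],None,fx=3,fy=3)); P=cloud("scene",d)
c=np.array([555,-168]);e=np.array([.958,.288]);n=np.array([-.288,.958])
a=(P[...,:2]-c)@e;b=(P[...,:2]-c)@n;z=P[...,2]
k=(d>0)&(z>20)&(z<32)&(abs(a)<60)&(abs(b)<45); print(k.sum(),np.linalg.lstsq(np.c_[a[k],b[k],np.ones(k.sum())],z[k],rcond=None)[0],np.percentile(a[k],[2,98]),np.percentile(b[k],[2,98]),manip.read_state()["clock"])
E
```

```text
620 [-3.83794665e-03 -4.15239971e-04  2.51359835e+01] [-45.04414248  54.3884936 ] [-29.05829419  29.4928089 ] 15.4167
```

View pics/s7.png

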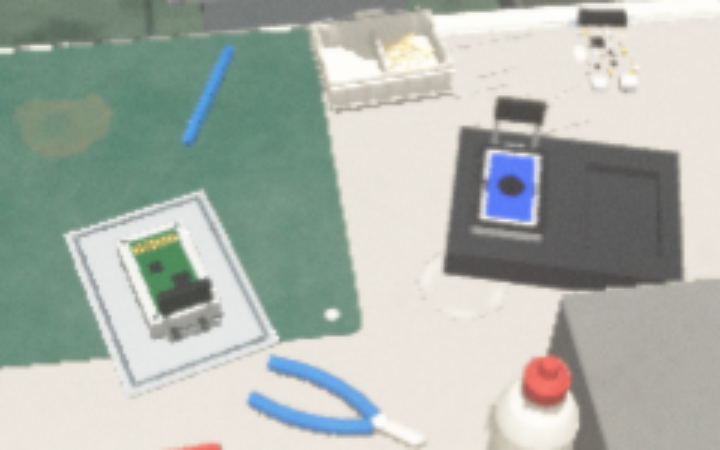

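The amber module lies window down and flat, centred on the pad at about (170,280) with its bail upright. The blue module is still in the tray and the robot is clear.

```bash
python3 -c "
from cell import manip; print(manip.sign_off())"
```

```text
the job is handed in; nothing more can be done
None
```

The amber module was lifted by its bail tab (bail end first), turned over and released window down, flat and within about 1 mm of the pad's centre; the blue module stayed in the tray, and I handed in at about 15.4 s.

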